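# Index the lap spindle by its flat and hold the collar on it

## Robot

A 7-joint arm with a two-finger parallel gripper is mounted at the origin on the work surface. World frame = base frame: x ahead of the robot, y to its left, z up, the work surface at z = 0. Lengths are in m, angles in degrees, forces in N, time in s.
With the tool pointing down it reaches from about 0.425 to 1.025 m from the base axis. Payload 3.6 kg.
Tool frame: the origin (TCP) lies at the very end of the fingers, on their centre line; the grasp point (between the pads) lies 19 mm behind it; z points along the fingers, y is the line along which they close (so a half turn about z gives the same grasp; the last joint's range is limited). The gripper opens to 85 mm and grips with 20 to 120 N. Pads are 22 mm wide; open, the fingers measure 114 mm over their backs; the gripper's body (76 mm by 85 mm) begins 54 mm behind the grasp point. The pads swing forward as they close: fully open they stand 13 mm farther back than shut.
Start: joints at [69.528, 33.873, 2.773, 92.16, -1.908, 54.013, -1.931], TCP at [0.189, -0.7, 0.231] pointing down, gripper open.
Joint ranges: [-153.93, 153.93], [-27.13, 128.08], [-72.61, 78.16], [10.71, 143.7], [-87.88, 267.88], [4.46, 118.87], [-176.78, 176.78]. Speed limits (degrees/s): [147.25, 147.25, 180, 180, 180, 180, 180].

## Interface

Orientations are given as [roll, pitch, yaw] about the fixed x, y, z axes, in that order (R = Rz(yaw) Ry(pitch) Rx(roll)).
In Python, from rig import telemetry, cams, workorder gives the robot as it stands.
- The arm moves only by the shell command python3 -m pendant 'ROWS' [FORCE]. ROWS is JSON, a list of rows, each a list of 3 entries, a list of its own where there are three numbers: the closure, from -1 (fully open) to 1 (shut), then the shift along the world's x, y, z in cm, then the turn, a rotation vector about the world's x, y, z in degrees. In form: [[claw, [tx, ty, tz], [rx, ry, rz]], ...]. A call has 1 to 5 rows; each row shifts and turns the commanded pose from where the row before left it; what a row does not reach is not made up. A row lasts 1/8 s, in which the tool goes at most 62.5 mm and 10.7 degrees, less where a joint would pass 70% of its speed; a pose out of reach is approached as far as the arm can. A call with a gripper value outside its range is refused whole. The fingers move at their own pace and stop on an object; FORCE is the grip in N (left out, the last holds). Time passes only in rows, so rows that do not move let the fingers close. It gives the time, the measured TCP pose, the force, the opening and the grip force at its end, in the units of the state.
- telemetry.get_state(): the state, without advancing time (a new reading comes with each control period).
- cams.get_image(name): name is "scene" or "side" or "wrist"; returns the picture (480x640x3 uint8, red, green, blue); there is no depth.
- cams.camera_params(name): a dict with "fx", "fy", "cx", "cy" (pixels), "rvec" (rotation vector, rad) and "tvec" (3), from world to camera coordinates, as OpenCV has them. Camera axes: x right, y down, z forward; pixel columns grow to the right and rows downward; lengths in m; the calibration is good to about 2 mm. A picture is of the moment at which its call begins: read the wrist's pose just before it. camera_params takes no time and is no camera call; for the wrist camera it gives the pose at the moment of the call.
- workorder.sign_off(): hands the job in; it is judged then, once.
The state is a dict: "time_s": time; "qpos": joint angles; "joint_vel": joint speeds; "joint_torque": joint torques, N m; "tcp_pos": TCP position; "eef_rot": TCP orientation; "force": force on the tool from outside, world axes, zero at the start; "moment": the same for the moment, N m; "width": opening from 0.0 (shut) to 1.0 (fully open); "gripper_force": force on a finger pad.
Only numpy, scipy, OpenCV 4.12 (cv2) and the standard library are available. Lean on these libraries where they do the work, as an engineer would, in place of code of your own. Each camera call takes 0.05 s, during which the arm holds its last target. There are 200 camera calls.

## Task

First grip the grinder's spindle across its flat and turn it until the flat faces the middle of the notch in the white splash pan. Then pick up the aluminium collar with the red screw boss, slide it fully down the spindle onto the grinding disc with its screw over the flat (so the boss points out through the notch), and finish while still gripping the collar and pressing it down firmly on the disc, so that a colleague can tighten the screw. Leave the other things on the bench where they are.

Things in the scene. Friction and masses are not known exactly. Their poses are not given: they have to be found in the camera images.
- spindle (a joint): angle in rad of the grinder's upright spindle in its stiff bearing (about 0.1 Nm of drag, no stops, stays where it is left). 0: the flat faces the middle of the notch; grows anticlockwise seen from above; starts between 0.5 and 1.4. The grinding disc turns with it
- seat (a point): on the spindle's axis at the disc's top face, where the collar sits; turns with the spindle: x points squarely out of the flat, z up. The steel shaft stands 42 mm above this point, its top 4 mm chamfered by 3 mm; 22 mm in diameter with one flat along its length (D section). Fingers closed across the flat stop at 18 mm and settle square on it; on the round they stop at 22 mm
- flat: the yellow-painted flat milled on the shaft, 16 mm wide and 38 mm tall, 7 mm from the shaft's axis; origin at the middle of the shaft's height (21 mm above the disc), on the flat's face; x points squarely out of it
- disc: the pale grinding disc, 200 mm in diameter, 12 mm thick, fixed on the spindle; origin on the axis at its top face, 122 mm above the bench
- notch (a point): middle of the notch, a 50 mm gap above a yellow pad in the splash pan's wall, 128.5 mm from the spindle's axis, at the wall's top, 14 mm above the disc; x points outwards from the axis through the notch. The pan, 262 mm across, stands on the fixed green housing, 300 x 280 x 100 mm. A blue coolant hose ends about 115 mm from the axis, 55 to 100 mm above the disc
- collar_mid (a point): centre (half-way up) of the loose aluminium collar lying flat on the bench, about 220 g; x points to its screw, z up. A ring 50 mm in diameter, 24 mm high, with two flat sides 52 mm apart facing +y and -y (grip across these) and a 24.4 mm bore. A red screw boss, 14 mm in diameter, sticks out on +x to 34 mm from the axis. Seated, this point is 12 mm above the disc
- collar: the same collar; origin at the middle of its underside, x towards the screw, z up. Inside, the screw's brass tip stands into the bore to 8.6 mm from the axis (5 mm wide, 8 to 16 mm above the underside), so the collar goes down the shaft only with its screw over the flat (within about 0.3 rad)
- spacer: dark steel ring without a screw, 50 mm in diameter, 18 mm high, bystander; origin under its centre
- tumbler: amber glass tumbler, 76 mm in diameter, 90 mm high, bystander; origin under its centre
- bottle: white bottle with an orange cap, 66 mm in diameter, 190 mm high, bystander; origin under its centre
- stick: white ceramic dressing stick, 100 x 26 x 26 mm, bystander; origin under its centre
- wrench: steel wrench lying on the bench at the right of the grinder, bystander; origin under its middle
- brush: brush with a wooden handle lying on the bench beside the clear tub, bystander; origin under its middle
Mind the look-alikes: they are no part of the job. What is shaped like the collar but turquoise is not meant.

How it is judged:
By the outcome, as a careful person would: the job done as asked, in the order asked, and still so for the second after the job is handed in, while the arm keeps its last pose, push and grip.
It also fails if it takes over 51 s, if anything falls off the work surface, if the arm or the gripper's body presses on something with over 40 N, if the wrist force passes 120 N, or if a joint passes its speed limit or range.

## Working session

There is one attempt and no reset: what is moved stays moved. The work goes in short steps, Python scripts to look and compute and a shell command to move; the robot and the scene stay as the last step left them, time stands still between calls to the robot, and variables do not carry over. Pictures are saved under pics/ and viewed, at most 10 in all, crops included, and the job is handed in when it is done.

```bash
mkdir -p pics; ls; python3 - <<'E'
from rig import telemetry,cams
import cv2,numpy as np
s=telemetry.get_state();print(s)
for n in("scene","side","wrist"):
    p=cams.camera_params(n);R=cv2.Rodrigues(np.array(p["rvec"]))[0];print(n,p,"pos",-R.T@np.array(p["tvec"]))
    cv2.imwrite(f"pics/{n}0.png",cams.get_image(n)[:,:,::-1])
E
```

```text
pics
{'time_s': 0.0, 'qpos': array([69.52951839, 33.9265995 ,  2.76489339, 92.23767393, -1.90795178,
       54.01192583, -1.93001435]), 'joint_vel': array([-0.03650687, -0.0348828 , -0.1061469 ,  0.01944581, -0.07115972,
       -0.00652558, -0.02146909]), 'joint_torque': array([-7.65517361e-04, -5.48691487e+01,  1.54583551e+00, -1.98121673e+01,
        9.27152782e-03,  8.57748440e-03,  1.10828509e-06]), 'tcp_pos': array([ 0.18884193, -0.69910456,  0.23012057]), 'eef_rot': array([-1.79869991e+02,  5.99144220e-03,  1.51208179e+01]), 'force': array([ 0.74198387, -0.55813501,  0.0943985 ]), 'moment': array([ 0.04595685, -0.00408898,  0.00391178]), 'gripper_force': 0.0, 'width': 0.9991490940677455}
scene {'fx': 525.7733095514442, 'fy': 525.7733095514442, 'cx': 328.5685128079355, 'cy': 239.4236613772164, 'rvec': array([ 1.71586713,  1.70213223, -0.78613169]), 'tvec': array([ 4.17728747e-04, -2.44966279e-01,  1.71831825e+00])} pos [ 1.46418965 -0.00738299  0.93205172]
side {'fx': 446.1864623233486, 'fy': 446.1864623233486, 'cx': 316.76593547216106, 'cy': 241.9190719002016, 'rvec': array([ 1.01745201, -2.48304502,  0.97897694]), 'tvec': array([0.3471254 , 0.35884807, 1.01876994])} pos [-0.0629234   0.54976465  0.99043407]
wrist {'fx': 363.2738048050086, 'fy': 363.2738048050086, 'cx': 324.0692656891195, 'cy': 240.05127269299717, 'rvec': array([-2.28619959,  1.74838541,  0.28117182]), 'tvec': array([-0.72444788, -0.04119239,  0.38016722])} pos [ 0.26613058 -0.67918598  0.37273259]
```

View pics/scene0.png

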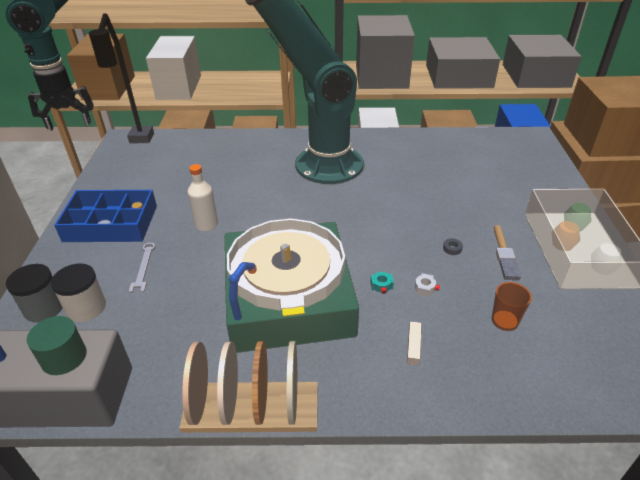

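View pics/side0.png

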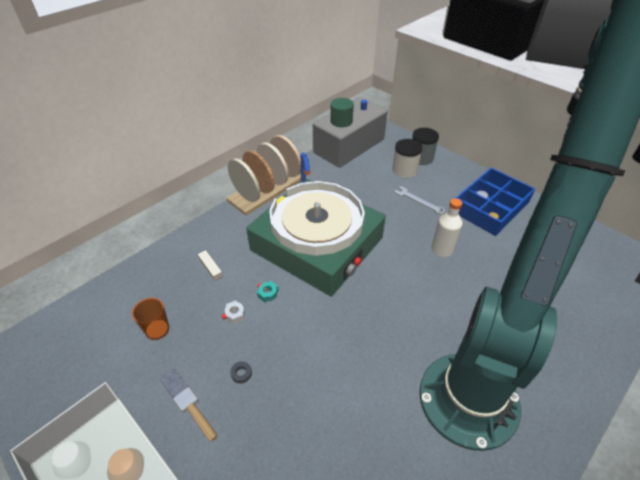

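The scene view shows the spindle at about (285,253), the yellow notch pad at (293,310) and the hose end at (250,268). There are three ring candidates. The aluminium one at (427,284), with a red boss at (437,287), matches the collar. The one at (382,282) is turquoise, so it's the look-alike. The dark one at (453,246) is the spacer. The side view agrees: collar at (233,311), turquoise at (268,291).

```bash
cat > h.py <<'E'
import cv2,numpy as np
from rig import telemetry,cams
def cast(p,uv,z):
    R=cv2.Rodrigues(np.array(p["rvec"]))[0];c=-R.T@np.array(p["tvec"])
    uv=np.atleast_2d(np.array(uv,float))
    d=np.c_[(uv[:,0]-p["cx"])/p["fx"],(uv[:,1]-p["cy"])/p["fy"],np.ones(len(uv))]@R
    return c+d*((z-c[2])/d[:,2])[:,None]
def proj(p,X):
    return cv2.projectPoints(np.atleast_2d(np.array(X,float)),np.array(p["rvec"]),np.array(p["tvec"]),np.array([[p["fx"],0,p["cx"]],[0,p["fy"],p["cy"]],[0,0,1]]),None)[0][:,0]
def mask(im,lo,hi,box=None):
    m=cv2.inRange(cv2.cvtColor(im,cv2.COLOR_RGB2HSV),lo,hi)
    if box:
        k=np.zeros_like(m);x0,y0,x1,y1=box;k[y0:y1,x0:x1]=1;m=m*k
    return m
def blobs(m,amin=5):
    n,l,st,ce=cv2.connectedComponentsWithStats(m)
    return [(int(st[i,4]),ce[i].round(1).tolist()) for i in range(1,n) if st[i,4]>=amin]
def circ(P):
    A=np.c_[2*P[:,:2],np.ones(len(P))];s=np.linalg.lstsq(A,(P[:,:2]**2).sum(1),rcond=None)[0]
    return s[:2],np.sqrt(s[2]+s[0]**2+s[1]**2)
E
python3 - <<'E'
from h import *
load=lambda n:cv2.imread(f"pics/{n}0.png")[:,:,::-1].copy()
for n,db,cb,yb in(("scene",(240,230,335,295),(412,272,442,297),(275,290,315,320)),("side",(278,185,358,250),(218,298,246,322),(268,190,292,212))):
    im=load(n);p=cams.camera_params(n)
    m=mask(im,(12,30,120),(35,140,255),db);c=max(cv2.findContours(m,0,cv2.CHAIN_APPROX_NONE)[0],key=cv2.contourArea)[:,0]
    P=cast(p,c,.122);print(n,"disc",circ(P),cv2.minEnclosingCircle(P[:,:2].astype(np.float32)))
    r=mask(im,(0,120,80),(8,255,255),cb)|mask(im,(172,120,80),(180,255,255),cb);b=blobs(r,3);print("boss",b,[cast(p,x[1],.012) for x in b])
    w=mask(im,(0,0,140),(180,60,255),cb);b=blobs(w,20);print("ring",b,[cast(p,x[1],.02) for x in b])
    y=mask(im,(22,150,120),(35,255,255),yb);b=blobs(y,5);print("yellow",b,[cast(p,x[1],.12) for x in b])
im=load("scene");a=cv2.resize(im[215:325,220:360],None,fx=4,fy=4,interpolation=3);b=cv2.resize(im[235:325,365:475],None,fx=4,fy=4,interpolation=3)[:,:]
o=np.zeros((600,800,3),np.uint8);a=cv2.resize(a,(400,314));b=cv2.resize(b,(400,327));o[:314,:400]=a;o[:327,400:]=b
s=load("side");a=cv2.resize(s[180:250,265:365],(400,270),interpolation=3);o[330:600,:400]=a
b=cv2.resize(s[275:330,215:290],(370,270),interpolation=3);o[330:600,400:770]=b
cv2.imwrite("pics/crop.png",o[:,:,::-1])
E
```

```text
scene disc (array([ 0.59222534, -0.09721904]), np.float64(0.09814198188810358)) ((0.5930050015449524, -0.10050306469202042), 0.1030971109867096)
boss [(21, [436.8, 287.0])] [array([[0.57084399, 0.25886975, 0.012     ]])]
ring [(389, [424.3, 280.9]), (41, [436.9, 294.1])] [array([[0.55766713, 0.22945792, 0.02      ]]), array([[0.60202287, 0.25297438, 0.02      ]])]
yellow [(144, [292.8, 311.0])] [array([[ 0.74113523, -0.07828055,  0.12      ]])]
side disc (array([ 0.58257103, -0.09521245]), np.float64(0.09581241537319253)) ((0.5824965834617615, -0.09517538547515869), 0.09879226982593536)
boss [(15, [223.6, 315.9])] [array([[0.57362786, 0.25873158, 0.012     ]])]
ring [(532, [231.0, 307.6])] [array([[0.57535573, 0.2317135 , 0.02      ]])]
yellow [(9, [279.9, 198.9])] [array([[ 0.71389958, -0.07482159,  0.12      ]])]
```

View pics/crop.png

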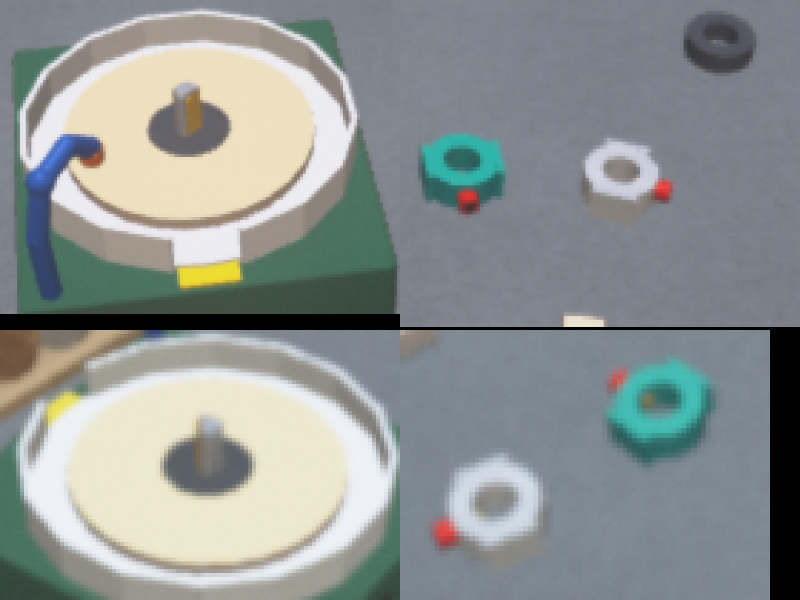

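The crop confirms the target: the aluminium ring with the red boss, next to the turquoise one. The spindle's yellow flat faces roughly +x/+y, and the notch faces roughly +x. The measured disc radius is about 98 mm against the true 100 mm, which is close enough. I'll move over the grinder next.

```bash
python3 -m pendant '[[-1,[3.4,4.2,2],[0,0,7]],[-1,[3.5,4.4,2],[0,0,7]],[-1,[3.5,4.4,2],[0,0,7]],[-1,[3.5,4.4,1],[0,0,7]],[-1,[3.5,4.4,0],[0,0,7]]]' 40
python3 -m pendant '[[-1,[3.5,4.4,0],[0,0,7]],[-1,[3.5,4.4,0],[0,0,7]],[-1,[3.5,4.4,0],[0,0,7]],[-1,[3.5,4.4,0],[0,0,7]],[-1,[3.5,4.4,0],[0,0,7]]]'
python3 -m pendant '[[-1,[3.5,4.4,0],[0,0,7]],[-1,[3.0,4.4,0],[0,0,8]],[-1,[0,0,0],[0,0,0]],[-1,[0,0,0],[0,0,0]]]'
python3 - <<'E'
from h import *
s=telemetry.get_state();print(s["time_s"],s["qpos"].round(1))
p=cams.camera_params("wrist");R=cv2.Rodrigues(np.array(p["rvec"]))[0];print("axis",R[2],-R.T@np.array(p["tvec"]))
im=cams.get_image("wrist");cv2.imwrite("pics/w1.png",im[:,:,::-1]);np.save("w1.npy",p,allow_pickle=True)
E
```

```text
time_s: 0.78
tcp_pos: [0.3644, -0.4808, 0.3024]
eef_rot: [179.9, 0.0, 50.3]
force: [0.4, -0.4, -0.1]
width: 1.003
gripper_force: 0.0
time_s: 1.4
tcp_pos: [0.5387, -0.2606, 0.3012]
eef_rot: [-180.0, 0.0, 85.3]
force: [1.3, -0.7, -0.0]
width: 1.003
gripper_force: 0.0
time_s: 1.9
tcp_pos: [0.6025, -0.1745, 0.3008]
eef_rot: [-179.9, 0.0, 100.1]
force: [-0.3, -0.1, -0.3]
width: 1.002
gripper_force: 0.0
1.9 [ 29.9  24.4 -24.9 100.5  11.9  57.7  10.6]
axis [ 0.05365863 -0.30703688 -0.95018372] [ 0.58877089 -0.09625199  0.44326049]
```

View pics/w1.png

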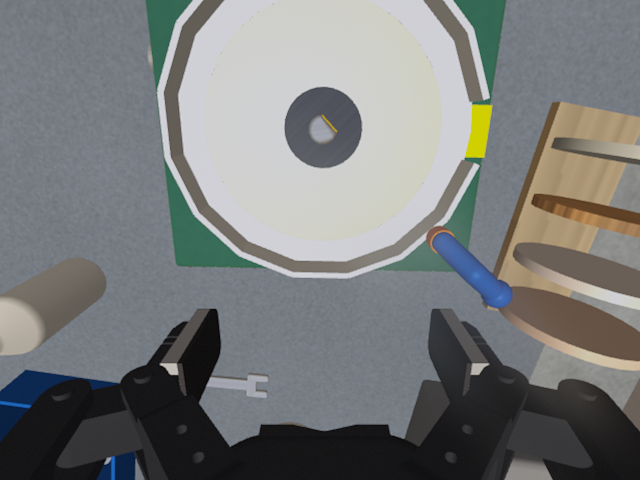

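The wrist view shows the hub at (323,127), the yellow flat line from about (322,115) to (337,132), the notch pad at (480,131) and the hose end at (437,238). I'll measure the axis, notch direction and flat direction from it.

```bash
python3 - <<'E'
from h import *
im=cv2.imread("pics/w1.png")[:,:,::-1].copy();p=np.load("w1.npy",allow_pickle=True).item()
g=cv2.cvtColor(im,cv2.COLOR_RGB2GRAY)
m=((g<110)*255).astype(np.uint8);k=np.zeros_like(m);k[80:175,275:370]=1;m*=k
c=max(cv2.findContours(m,0,cv2.CHAIN_APPROX_NONE)[0],key=cv2.contourArea)[:,0]
C,r=circ(cast(p,c,.122));print("hub",C,r)
m=mask(im,(20,0,225),(40,60,255),(190,0,450,250))
y=mask(im,(24,200,120),(34,255,255),(450,80,520,180));b=max(blobs(y))[1];P=cast(p,b,.115)[0];d=P[:2]-C;print("pad",b,P,np.hypot(*d),"psi",np.degrees(np.arctan2(d[1],d[0])))
yy=mask(im,(18,110,90),(36,255,255),(305,100,350,150));pts=np.argwhere(yy)[:,::-1];print(len(pts),pts.min(0),pts.max(0))
Q=cast(p,pts,.145)[:,:2];q=Q.mean(0);v=np.linalg.svd(Q-q)[2][0];n=np.array([v[1],-v[0]]);n*=np.sign(n@(q-C))
print("flat mid",q,"perp dist",n@(q-C),"phi",np.degrees(np.arctan2(n[1],n[0])))
print("length",np.ptp((Q-q)@v))
print("wall gap ends",cast(p,[[488,100],[478,163]],.136)-np.r_[C,0])
E
```

```text
hub [ 0.58832001 -0.10232461] 0.03197221383463158
pad [478.5, 130.4] [ 0.72121008 -0.08051519  0.115     ] 0.13466782098522057 psi 9.32008292529905
46 [322 115] [336 131]
flat mid [ 0.59233143 -0.09723973] perp dist 0.006475393643615557 phi 52.87633180289534
length 0.016200422542184637
wall gap ends [[ 0.12475567  0.04421984  0.136     ]
 [ 0.13196366 -0.00422724  0.136     ]]
```

```bash
python3 -m pendant '[[-1,[-0.3,1.4,0],[0,0,8.6]],[-1,[-0.3,1.4,0],[0,0,8.6]],[-1,[-0.3,1.4,0],[0,0,8.6]],[-1,[-0.3,1.4,-2],[0,0,8.6]],[-1,[-0.35,1.5,-3],[0,0,8.4]]]' 40
python3 -m pendant '[[-1,[0,0,-3],[0,0,0]],[-1,[0,0,-3],[0,0,0]],[-0.2,[0,0,-3],[0,0,0]],[0,[0,0,-2.8],[0,0,0]],[0,[0,0,0],[0,0,0]]]'
```

```text
time_s: 2.58
tcp_pos: [0.5875, -0.1052, 0.2516]
eef_rot: [-180.0, 0.2, 142.9]
force: [1.3, -0.6, -0.1]
width: 1.003
gripper_force: 0.0
time_s: 3.2
tcp_pos: [0.585, -0.1052, 0.1313]
eef_rot: [-179.8, -0.2, 142.7]
force: [0.2, -0.4, 0.4]
width: 0.496
gripper_force: 0.0
```

```bash
python3 -m pendant '[[0.5,[0.1,0.1,0],[0,0,0]],[1,[0,0,0],[0,0,0]],[1,[0,0,0],[0,0,0]],[1,[0,0,0],[0,0,0]]]' 30
```

```text
time_s: 3.7
tcp_pos: [0.5882, -0.1042, 0.1346]
eef_rot: [-179.8, 0.1, 142.8]
force: [-4.3, -4.7, 5.6]
width: 0.202
gripper_force: 30.8
```

```bash
python3 -m pendant '[[1,[-0.02,0.03,0.1],[0,0,0]],[1,[-0.02,0.03,0],[0,0,-8]],[1,[-0.02,0.03,0],[0,0,-8]],[1,[-0.02,0.02,0],[0,0,-8]],[1,[-0.02,0.02,0],[0,0,-8]]]' 60
python3 -m pendant '[[1,[0,0,0],[0,0,-8]],[1,[0,0,0],[0,0,-4]],[1,[0,0,0],[0,0,0]],[1,[0,0,0],[0,0,0]]]'; python3 -c "
from rig import telemetry;s=telemetry.get_state();print(s['moment'],s['qpos'].round(1))"
```

```text
time_s: 4.32
tcp_pos: [0.587, -0.1038, 0.1347]
eef_rot: [-179.9, 0.2, 110.6]
force: [-1.3, -6.3, -0.6]
width: 0.195
gripper_force: 59.3
time_s: 4.82
tcp_pos: [0.5866, -0.1034, 0.1347]
eef_rot: [-179.9, 0.2, 98.8]
force: [-1.6, -5.5, 0.8]
width: 0.194
gripper_force: 59.5
[-1.26237797  0.63408858 -0.02482357] [ 18.4  32.8 -17.9 112.7  16.4  37.   -1.3]
```

```bash
python3 -m pendant '[[0,[0,0,0],[0,0,0]],[-0.5,[0,0,0],[0,0,0]],[-0.5,[0,0,0],[0,0,0]],[-0.8,[0,0,2],[0,0,0]],[-1,[0,0,4],[0,0,0]]]'
python3 -m pendant '[[-1,[0,-1,5],[0,0,0]],[-1,[0.5,-2,4],[0,0,0]],[-1,[0.5,-3,2],[0,0,0]],[-1,[0,0,0],[0,0,0]],[-1,[0,0,0],[0,0,0]]]'
python3 - <<'E'
from h import *
p=cams.camera_params("wrist");im=cams.get_image("wrist");cv2.imwrite("pics/w2.png",im[:,:,::-1]);np.save("w2.npy",p,allow_pickle=True)
u,v=proj(p,[.5884,-.1027,.122])[0].round().astype(int);print(u,v)
g=cv2.cvtColor(im,cv2.COLOR_RGB2GRAY)
m=((g<110)*255).astype(np.uint8);k=np.zeros_like(m);k[v-48:v+48,u-48:u+48]=1;m*=k
c=max(cv2.findContours(m,0,cv2.CHAIN_APPROX_NONE)[0],key=cv2.contourArea)[:,0]
C,r=circ(cast(p,c,.122));print("hub",C,r)
y=mask(im,(24,200,120),(34,255,255),(u+110,v-60,u+220,v+60));b=max(blobs(y))[1]
for z in(.105,.122):
    P=cast(p,b,z)[0];d=P[:2]-C;print("pad",b,P,np.hypot(*d),"psi",np.degrees(np.arctan2(d[1],d[0])))
yy=mask(im,(18,110,90),(36,255,255),(u-25,v-30,u+25,v+30));pts=np.argwhere(yy)[:,::-1];print(len(pts),pts.min(0),pts.max(0))
Q=cast(p,pts,.145)[:,:2];q=Q.mean(0);w=np.linalg.svd(Q-q)[2][0];n=np.array([w[1],-w[0]]);n*=np.sign(n@(q-C))
print("flat",q,"dist",n@(q-C),"phi",np.degrees(np.arctan2(n[1],n[0])),np.ptp((Q-q)@w))
cv2.imwrite("pics/w2c.png",cv2.resize(im[max(v-90,0):v+90,u-40:u+200],None,fx=3,fy=3,interpolation=3)[:,:,::-1])
E
```

```text
time_s: 5.45
tcp_pos: [0.5864, -0.0999, 0.1935]
eef_rot: [-179.8, -0.1, 99.0]
force: [0.8, 0.2, 0.3]
width: 1.0
gripper_force: 0.0
time_s: 6.08
tcp_pos: [0.597, -0.1593, 0.3035]
eef_rot: [-179.9, -0.1, 99.0]
force: [-0.2, -1.0, 0.3]
width: 0.998
gripper_force: 0.0
325 148
hub [ 0.58833531 -0.10236675] 0.03193720505497863
pad [476.8, 146.2] [ 0.72522208 -0.08039385  0.105     ] 0.13863909287052387 psi 9.119257308105363
pad [476.8, 146.2] [ 0.71822398 -0.08043126  0.122     ] 0.13172787321787607 psi 9.585620204185815
50 [332 140] [334 162]
flat [ 0.59522599 -0.10238414] dist 0.006849568205286562 phi 6.119200374353843 0.01727275627224336
```

View pics/w2c.png

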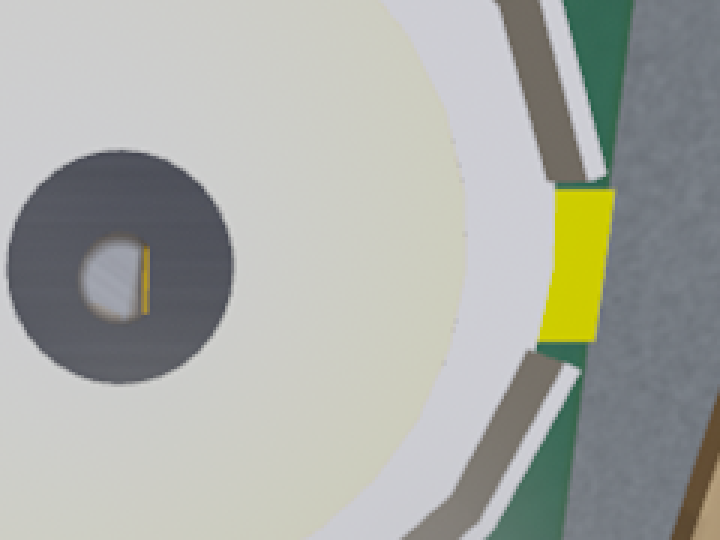

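The crop shows the yellow flat edge facing straight at the notch pad: the flat is at about 8.8° by gripper yaw and the notch at about 9.2°. Next is the collar.

```bash
python3 -m pendant '[[-1,[-0.7,5.5,0],[0,0,-4]],[-1,[-0.7,5.8,0],[0,0,-4]],[-1,[-0.7,5.8,0],[0,0,-4]],[-1,[-0.7,5.8,-2],[0,0,-4]],[-1,[-0.7,5.8,-2],[0,0,-4]]]'
python3 -m pendant '[[-1,[-0.7,5.7,-2],[0,0,-4]],[-1,[0,0,0],[0,0,0]],[-1,[0,0,0],[0,0,0]]]'
python3 - <<'E'
from h import *
p=cams.camera_params("wrist");im=cams.get_image("wrist");cv2.imwrite("pics/w3.png",im[:,:,::-1]);np.save("w3.npy",p,allow_pickle=True)
print(proj(p,[[.568,.231,.024]]))
E
```

```text
time_s: 6.75
tcp_pos: [0.5609, 0.1295, 0.2631]
eef_rot: [-179.9, -0.0, 78.9]
force: [0.8, -0.2, -0.2]
width: 1.0
gripper_force: 0.0
time_s: 7.12
tcp_pos: [0.5544, 0.184, 0.2434]
eef_rot: [-179.9, 0.1, 75.1]
force: [-0.1, -0.1, 0.8]
width: 1.005
gripper_force: 0.0
[[325.21743221 153.63900019]]
```

View pics/w3.png

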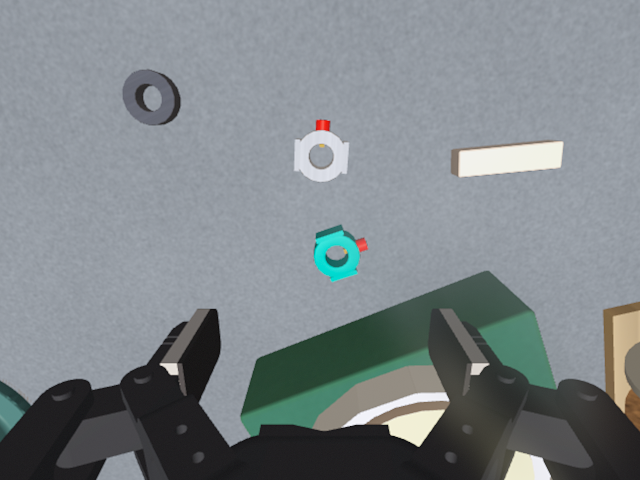

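The collar sits at (321,156) with its boss at (323,126), and its flat sides are at about x=296 and x=348. The turquoise look-alike is at (337,255), clear of the fingers.

```bash
python3 - <<'E'
from h import *
im=cv2.imread("pics/w3.png")[:,:,::-1].copy();p=np.load("w3.npy",allow_pickle=True).item()
bx=(285,130,360,190)
hsv=cv2.cvtColor(im,cv2.COLOR_RGB2HSV);print(hsv[156,[300,305,343]],hsv[156,321],hsv[156,270])
m=((hsv[:,:,2]>185)&(hsv[:,:,1]<60)).astype(np.uint8)*255;k=np.zeros_like(m);k[115:195,285:360]=1;m*=k
cs,h=cv2.findContours(m,cv2.RETR_CCOMP,cv2.CHAIN_APPROX_NONE)
i=max(range(len(cs)),key=lambda j:cv2.contourArea(cs[j]));P=cast(p,cs[i][:,0],.024)
box=cv2.minAreaRect((P[:,:2]*1000).astype(np.float32));print("outer box",box)
for j in range(len(cs)):
    if h[0][j][3]==i and len(cs[j])>20:
        print("bore",circ(cast(p,cs[j][:,0],.024)))
        C=circ(cast(p,cs[j][:,0],.024))[0]
r=mask(im,(0,120,80),(8,255,255),(300,105,345,145))|mask(im,(172,120,80),(180,255,255),(300,105,345,145));b=max(blobs(r,3));B=cast(p,b[1],.016)[0]
C2=np.array(box[0])/1000
for c in(C,C2): d=B[:2]-c;print("boss",b,B,np.hypot(*d),np.degrees(np.arctan2(d[1],d[0])))
E
```

```text
[[114  11 228]
 [112  12 225]
 [112  12 226]] [107  21 169] [107  22 161]
outer box ((563.4103393554688, 229.82106018066406), (48.72500228881836, 52.543678283691406), 73.6415786743164)
bore (array([0.5631388 , 0.22971157]), np.float64(0.012636135189407923))
boss (137, [322.4, 124.7]) [0.57220706 0.25754243 0.016     ] 0.0292709776005965 71.9525881708145
boss (137, [322.4, 124.7]) [0.57220706 0.25754243 0.016     ] 0.029083615497304333 72.39439545832336
```

```bash
python3 -m pendant '[[-1,[0.3,1.5,-3],[0,0,-0.7]],[-1,[0.3,1.5,-5],[0,0,-0.7]],[-1,[0.3,1.6,-5],[0,0,-0.7]],[-1,[0,0,-5],[0,0,0]],[-1,[0,0,-3],[0,0,0]]]'
python3 -m pendant '[[-1,[0,0,-1.5],[0,0,0]],[-1,[0,0,-1],[0,0,0]],[-1,[0,0,-0.6],[0,0,0]],[-1,[0,0,0],[0,0,0]]]'
```

```text
time_s: 7.8
tcp_pos: [0.5644, 0.2267, 0.0321]
eef_rot: [-179.9, 0.2, 72.7]
force: [0.8, 0.0, -1.0]
width: 0.993
gripper_force: 0.0
time_s: 8.3
tcp_pos: [0.565, 0.2294, 0.0038]
eef_rot: [180.0, -0.0, 72.8]
force: [0.1, -0.2, -0.0]
width: 0.998
gripper_force: 0.0
```

```bash
python3 -m pendant '[[0,[-0.15,0.05,-0.2],[0,0,0]],[0,[0,0,0],[0,0,0]],[1,[0,0,0],[0,0,0]],[1,[0,0,0],[0,0,0]],[1,[0,0,0],[0,0,0]]]' 70
```

```text
time_s: 8.93
tcp_pos: [0.5634, 0.2303, 0.0022]
eef_rot: [180.0, -0.0, 72.8]
force: [-0.1, -0.5, 6.3]
width: 0.59
gripper_force: 74.4
```

```bash
python3 -m pendant '[[1,[0,0,2],[0,0,0]],[1,[0,0,4],[0,0,0]],[1,[0,0,5],[0,0,0]],[1,[0,0,5],[0,0,0]],[1,[0,0,4],[0,0,0]]]' 70
python3 -m pendant '[[1,[0.3,-4,1],[0,0,-8]],[1,[0.3,-4,0],[0,0,-8]],[1,[0.3,-4.2,0],[0,0,-8]],[1,[0.3,-4.2,0],[0,0,-8]],[1,[0.3,-4.2,0],[0,0,-8]]]'
python3 -m pendant '[[1,[0.3,-4.2,0],[0,0,-8]],[1,[0.3,-4.2,0],[0,0,-8]],[1,[0.4,-4.2,0],[0,0,-7.8]],[1,[0,0,0],[0,0,0]],[1,[0,0,0],[0,0,0]]]'
python3 - <<'E'
from h import *
o=[]
for n in("scene","side"):
    im=cams.get_image(n);p=cams.camera_params(n);cv2.imwrite(f"pics/{n}4.png",im[:,:,::-1])
    u,v=proj(p,[.588,-.103,.19])[0].astype(int);o.append(cv2.resize(im[v-50:v+50,u-65:u+65],(390,300),interpolation=3))
cv2.imwrite("pics/c4.png",np.hstack(o)[:,:,::-1])
E
```

```text
time_s: 9.55
tcp_pos: [0.563, 0.2296, 0.2042]
eef_rot: [179.9, -0.1, 72.8]
force: [0.5, 0.6, -2.7]
width: 0.594
gripper_force: 73.5
time_s: 10.18
tcp_pos: [0.5773, 0.0225, 0.212]
eef_rot: [-180.0, -0.0, 32.6]
force: [0.5, -0.2, -1.8]
width: 0.591
gripper_force: 73.4
time_s: 10.8
tcp_pos: [0.5875, -0.1014, 0.2116]
eef_rot: [-179.9, 0.0, 9.1]
force: [-0.6, 1.3, -1.6]
width: 0.594
gripper_force: 73.5
```

View pics/c4.png

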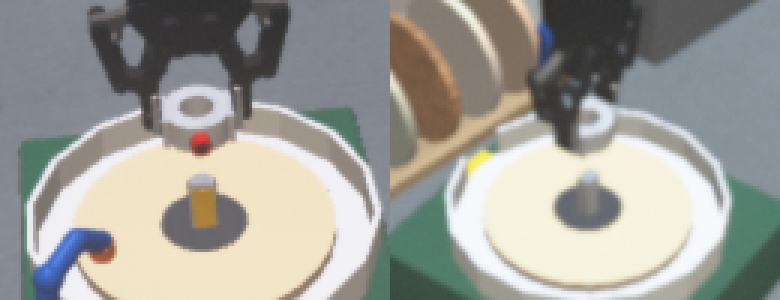

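The collar is held level above the shaft. The red boss faces the notch side, and the yellow flat sits below it. I'm lowering it.

```bash
python3 -m pendant '[[1,[0.1,-0.15,-1],[0,0,0]],[1,[0,0,-2],[0,0,0]],[1,[0,0,-1],[0,0,0]],[1,[0,0,0],[0,0,0]]]' 70
python3 -m pendant '[[1,[0,0,-0.3],[0,0,0]],[1,[0,0,-0.3],[0,0,0]],[1,[0,0,-0.3],[0,0,0]],[1,[0,0,0],[0,0,0]]]'
```

```text
time_s: 11.4
tcp_pos: [0.5883, -0.1031, 0.1702]
eef_rot: [-180.0, 0.1, 9.1]
force: [0.5, -0.2, -1.2]
width: 0.592
gripper_force: 73.4
time_s: 11.9
tcp_pos: [0.589, -0.1033, 0.1622]
eef_rot: [-180.0, 0.0, 9.0]
force: [0.5, 1.0, -2.3]
width: 0.596
gripper_force: 73.6
```

```bash
python3 -m pendant '[[1,[0,0,-0.3],[0,0,0]],[1,[0,0,-0.3],[0,0,0]],[1,[0,0,-0.3],[0,0,0]],[1,[0,0,0],[0,0,0]]]'
python3 -m pendant '[[1,[0,0,-0.3],[0,0,0]],[1,[0,0,-0.3],[0,0,0]],[1,[0,0,-0.3],[0,0,0]],[1,[0,0,0],[0,0,0]]]'
```

```text
time_s: 12.4
tcp_pos: [0.5887, -0.1031, 0.1527]
eef_rot: [-180.0, 0.1, 9.0]
force: [-0.9, 1.8, -3.2]
width: 0.595
gripper_force: 73.3
time_s: 12.9
tcp_pos: [0.5888, -0.1031, 0.1438]
eef_rot: [-180.0, 0.0, 9.0]
force: [-0.9, 3.5, -2.7]
width: 0.594
gripper_force: 73.4
```

```bash
python3 -m pendant '[[1,[0,0.03,-0.4],[0,0,0]],[1,[0,0,-0.4],[0,0,0]],[1,[0,0,-0.4],[0,0,0]],[1,[0,0,-0.3],[0,0,0]],[1,[0,0,0],[0,0,0]]]' 90
python3 -m pendant '[[1,[0,0,-0.2],[0,0,0]],[1,[0,0,-0.2],[0,0,0]],[1,[0,0,-0.1],[0,0,0]],[1,[0,0,0],[0,0,0]]]'
```

```text
time_s: 13.52
tcp_pos: [0.5888, -0.1031, 0.1287]
eef_rot: [-180.0, 0.0, 9.0]
force: [-1.3, 5.3, -3.8]
width: 0.587
gripper_force: 99.2
time_s: 14.02
tcp_pos: [0.5889, -0.103, 0.1243]
eef_rot: [-180.0, 0.0, 9.0]
force: [-2.8, 5.2, 1.2]
width: 0.586
gripper_force: 99.8
```

```bash
python3 -m pendant '[[1,[0,0,-0.1],[0,0,0]],[1,[0,0,-0.1],[0,0,0]],[1,[0,0,0],[0,0,0]],[1,[0,0,0],[0,0,0]]]' 110
```

```text
time_s: 14.52
tcp_pos: [0.5889, -0.103, 0.1243]
eef_rot: [-180.0, 0.0, 9.0]
force: [-5.7, 4.8, 14.0]
width: 0.582
gripper_force: 114.7
```

```bash
python3 -m pendant '[[1,[-0.05,0.03,-0.1],[0,0,0]],[1,[0,0,-0.1],[0,0,0]],[1,[0,0,-0.1],[0,0,0]],[1,[0,0,0],[0,0,0]],[1,[0,0,0],[0,0,0]]]'
python3 - <<'E'
from h import *
o=[]
for n in("scene","side"):
    im=cams.get_image(n);p=cams.camera_params(n)
    u,v=proj(p,[.588,-.103,.15])[0].astype(int);o.append(cv2.resize(im[v-50:v+50,u-65:u+65],(390,300),interpolation=3))
cv2.imwrite("pics/c5.png",np.hstack(o)[:,:,::-1])
s=telemetry.get_state();print(s["force"],s["moment"],s["tcp_pos"])
E
```

```text
time_s: 15.15
tcp_pos: [0.5889, -0.103, 0.1243]
eef_rot: [180.0, -0.0, 9.0]
force: [-11.1, 5.5, 31.2]
width: 0.582
gripper_force: 116.9
[-10.98079986   6.16679362  32.23211696] [1.32070973 2.38513394 0.07185138] [ 0.58895208 -0.10304849  0.12428014]
```

View pics/c5.png

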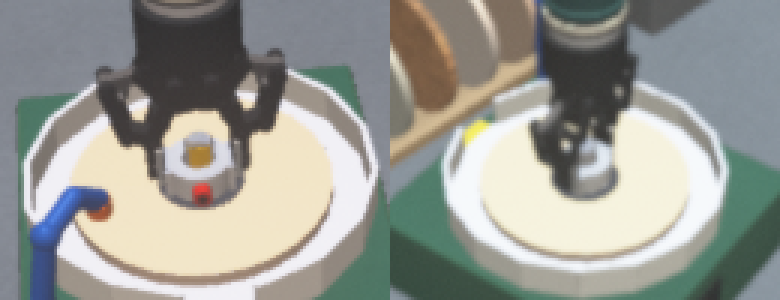

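The collar sits flat on the disc with the shaft standing 18 mm proud. The boss points to the notch, the grip is 117 N and the down-force is about 31 N and stable. I'm handing in.

```bash
python3 -c "
from rig import workorder;print(workorder.sign_off())"
```

```text
the job is handed in; nothing more can be done
None
```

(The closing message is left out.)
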